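# Put away columns and vials after a chromatography run

## Task

Clear the bench after the run: lay the long steel column flat in the long blue tray and the short column flat in the short tray, and stand the loose wide vial upright in the empty bay of the rack with the large bays and the loose slim vial upright in the empty bay of the rack with the small bays. Keep the vials upright all the while, leave the amber jar and the beaker where they stand, and let go of everything.

Things in the scene. Friction and masses are not known exactly. Their poses are not given: they have to be found in the camera images.
- long_column: Long chromatography column lying on the bench: bright steel tube, 10 mm diameter, with a hexagonal steel nut (16 mm across flats, 14 mm long) near each end and small black end plugs; 120 mm overall, about 90 g. Origin: on the tube's axis at mid-length, 8 mm above what it lies on. x runs along the tube; both ends are alike. Bare tube (grip here) 84 mm long about the middle.
- short_column: Short chromatography column lying on the bench: the same 10 mm steel tube and 16 mm hexagonal nuts, but only 66 mm overall, about 55 g. Origin: on the tube's axis at mid-length, 8 mm above what it lies on. x runs along the tube; both ends are alike. Bare tube 30 mm long about the middle.
- wide_vial: Wide sample vial standing loose on the bench: amber glass, 28 mm diameter up to 43 mm height, above it a white screw cap of 24 mm diameter; 57 mm high in all, about 40 g. Origin: centre of its underside, z up.
- slim_vial: Slim sample vial standing loose on the bench: amber glass with white cap, 15 mm diameter from foot to cap top, 45 mm high, about 18 g, easily tipped. Origin: centre of its underside, z up.
- long_tray: The longer of the two shallow blue open trays, fixed to the bench: inside 150 mm (along its x) by 62 mm (y), walls 4 mm thick, rim 10 mm above the bench, floor 3 mm above the bench. Empty. Origin: centre of its underside, at bench height.
- short_tray: The shorter shallow blue open tray, fixed: inside 92 mm (along its x) by 62 mm (y), walls 4 mm thick, rim 10 mm and floor 3 mm above the bench. Empty. Origin: centre of its underside, at bench height.
- wide_rack: Blue rack with two large square bays in a row, fixed: each bay 50 x 50 mm inside, walls 4 mm thick, rim 16 mm and floor 4 mm above the bench. One bay is taken by a wide vial that is fixed there (28 mm diameter, its top 61 mm above the bench). Origin: under the centre of the EMPTY bay, at bench height; the taken bay's centre lies 54 mm from it along the rack's +x, away from the robot.
- slim_rack: Blue rack with two small square bays in a row, fixed: each bay 36 x 36 mm inside, walls 4 mm thick, rim 16 mm and floor 4 mm above the bench. One bay is taken by a slim vial that is fixed there (15 mm diameter, its top 49 mm above the bench). Origin: under the centre of the EMPTY bay, at bench height; the taken bay's centre lies 40 mm from it along the rack's +x, away from the robot.
- jar: Bystander: squat amber glass jar with a white lid, 54 mm diameter, 65 mm high, loose. Origin: centre of its underside. To be left alone.
- beaker: Bystander: empty clear glass beaker, 54 mm diameter, 62 mm high, loose. Origin: centre of its underside. To be left alone.

How it is judged:
At the end, for the whole second after the job is handed in: Each column lies flat in its own tray (middle within 22 mm along, 27 mm across, axis 8 to 14.5 mm above the bench); each loose vial stands in the empty bay of its own rack (within 13 mm of its centre each way, leaning under 0.15 rad); all at rest (under 20 mm/s) (x of long_column in the frame of long_tray between -0.022 and 0.022 m and y of long_column in the frame of long_tray between -0.027 and 0.027 m and z of long_column in the frame of long_tray between 0.008 and 0.0145 m and x of short_column in the frame of short_tray between -0.022 and 0.022 m and y of short_column in the frame of short_tray between -0.027 and 0.027 m and z of short_column in the frame of short_tray between 0.008 and 0.0145 m and x of wide_vial in the frame of wide_rack between -0.013 and 0.013 m and y of wide_vial in the frame of wide_rack between -0.013 and 0.013 m and z of wide_vial in the frame of wide_rack between 0.002 and 0.007 m and x of slim_vial in the frame of slim_rack between -0.013 and 0.013 m and y of slim_vial in the frame of slim_rack between -0.013 and 0.013 m and z of slim_vial in the frame of slim_rack between 0.002 and 0.007 m and angle between each of wide_vial, slim_vial's own z axis and vertical below 0.15 rad and linear speed of each of long_column, short_column, wide_vial, slim_vial below 0.02 m/s); the robot touches nothing.
It fails at once if the amber jar is shifted by more than 20 mm or tipped (distance of jar from where it was at the start of the episode above 0.02 m or angle between jar's own z axis and vertical above 0.35 rad).
It fails at once if the beaker is shifted by more than 20 mm or tipped (distance of beaker from where it was at the start of the episode above 0.02 m or angle between beaker's own z axis and vertical above 0.35 rad).
It fails at once if the wide vial is tipped over (leans more than 34 degrees) (angle between wide_vial's own z axis and vertical above 0.6 rad).
It fails at once if the slim vial is tipped over (leans more than 34 degrees) (angle between slim_vial's own z axis and vertical above 0.6 rad).
It also fails if it takes over 120 s, if anything falls off the work surface, if the arm or the gripper's body presses on something with over 40 N, if the wrist force passes 120 N, or if a joint passes its speed limit or range.

## Robot

A 6-joint arm with a two-finger parallel gripper is mounted at the origin on the work surface. World frame = base frame: x ahead of the robot, y to its left, z up, the work surface at z = 0. Lengths are in m, angles in rad, forces in N, time in s.
With the tool pointing down it reaches from about 0.325 to 0.775 m from the base axis. Payload 5.5 kg.
Tool frame: the origin (TCP) lies midway between the tips of the shut fingers; the grasp point (between the pads) lies 19 mm behind it (arm.grip_depth is the distance from the TCP to the grasp point, in m); z points along the fingers, x is the direction in which the jaws open and shut, and the axes are right-handed (so a half turn about z gives the same grasp; the last joint's range is limited). The gripper opens to 85 mm and grips with 20 to 120 N. Pads are 22 mm wide; open, the fingers measure 114 mm over their backs; the gripper's body (76 mm by 85 mm) begins 54 mm behind the grasp point. The pads swing forward as they close: fully open they stand 13 mm farther back than shut.
Start: joints at [1.254, 0.091, 1.231, -0, 1.82, -0.057], TCP at [0.154, 0.58, 0.231] pointing down, gripper open.
Joint ranges: [-2.87, 2.87], [-0.86, 2.18], [0.17, 2.46], [-1.51, 4.65], [0.06, 2.69], [-2.65, 2.65]. Speed limits (rad/s): [2.57, 2.57, 3.01, 3.14, 3.14, 3.14].

## Interface

Orientations are given as a unit quaternion [x, y, z, w].
In Python, from station import arm, optics, workorder gives the robot as it stands. The module is installed in compiled form; this text tells all that it offers.
- The arm moves only by the tool apply_moves, never from a script. Its argument "rows" is a list of rows, each a list of 7 numbers: the turn, a rotation vector about the tool's x, y, z in degrees, then the shift along the tool's x, y, z in mm, then the opening, from 0 (shut) to 1 (fully open). A call has 1 to 12 rows; each row shifts and turns the pose as measured when the row begins, along the tool's axes as they then stand; what a row does not reach is not made up. A row lasts 1/8 s, in which the tool goes at most 62.5 mm and 10.7 degrees, less where a joint would pass 70% of its speed; a pose out of reach is approached as far as the arm can. A call with a gripper value outside its range is refused whole. The fingers move at their own pace and stop on an object; "force" is the grip in N (left out, the last holds). Time passes only in rows, so rows that do not move let the fingers close. It gives the time, the measured TCP pose, the force and the opening at its end, in the units of the state.
- arm.sense(): the state, without advancing time (a new reading comes with each control period).
- optics.capture(name): name is "side" or "top"; returns a dict with "img" (400x640x3 uint8, red, green, blue), "fov_y" (degrees; the focal length in pixels is half the picture's height over the tangent of half this angle, whatever the lens; pixels are square), "cx", "cy" (the principal point, pixels), "R" (3x3) and "t" (3): a world point X has camera coordinates R X + t. Camera axes: x right, y down, z forward; pixel columns grow to the right and rows downward; lengths in m; the calibration is good to about 2 mm. A picture is of the moment at which its call begins. There is no depth.
- workorder.close_job(): hands the job in, once; it reports no verdict.
The state is a dict: "time": time; "joints": joint angles; "joint_vel": joint speeds; "tau": joint torques, N m; "eef_pos": TCP position; "eef_rot": TCP orientation; "wrist_force": force on the tool from outside, world axes, zero at the start; "torque": the same for the moment, N m; "gripper_width": finger opening in m.
Only numpy, scipy, OpenCV 4.12 (cv2) and the standard library are available. Lean on these libraries where they do the work, as an engineer would, in place of code of your own. Each camera call takes 0.05 s, during which the arm holds its last target. There are 200 camera calls.

## Working session

There is one attempt and no reset: what is moved stays moved. The work goes in short steps, Python scripts to look and compute and a tool call to move; the robot and the scene stay as the last step left them, time stands still between calls to the robot, and variables do not carry over. Pictures are saved under pics/ and viewed, about 12 in all and at most 16, crops included, and the job is handed in when it is done.

Besides the shell and the picture viewer there is one more tool, called after "Emit:" as a command line: name --pt "numbers of a row" for each row, then --argument value for the rest. apply_moves: Moves the arm, as the interface text tells. Its arguments: {"type":"object","properties":{"rows":{"type":"array","items":{"type":"array","items":{"type":"number"}}},"force":{"type":"number"}},"required":["rows"]}

```bash
mkdir -p pics
python3 - <<'E'
from station import arm, optics
import cv2, pickle
for n in ("top","side"):
    c=optics.capture(n); cv2.imwrite(f"pics/{n}0.png",c["img"][:,:,::-1]); pickle.dump(c,open(n+"0.pkl","wb"))
    print(n,c["fov_y"],c["cx"],c["cy"],c["R"],c["t"])
print(arm.sense())
E
```

```text
top 49.86413116191598 313.65432520966044 198.53235816464237 [[ 0.00834813 -0.99963592 -0.02565817]
 [-0.98708331 -0.00413253 -0.16015449]
 [ 0.15999015  0.02666374 -0.98675843]] [0.01159055 0.52163953 1.14976072]
side 56.55354484036161 323.07947992765185 200.28220532143706 [[-0.94767446 -0.31895129 -0.01353493]
 [-0.23193422  0.71702199 -0.65733247]
 [ 0.21936188 -0.61979798 -0.75347915]] [0.51118764 0.13327774 0.76457369]
{'time': 0.1, 'joints': array([ 1.25427856e+00,  9.17927787e-02,  1.23179763e+00,  1.64489036e-05,
        1.81977850e+00, -5.67382625e-02]), 'joint_vel': array([ 0.00128737, -0.00150294, -0.00257053, -0.00064461, -0.00059601,
        0.00054866]), 'tau': array([ 2.17419540e-03, -4.60216999e+01, -4.19219005e+01, -1.23207728e-04,
        1.06472435e-02,  8.06791689e-06]), 'eef_pos': array([0.15406   , 0.57962145, 0.23024025]), 'eef_rot': array([ 7.92736578e-01,  6.09563721e-01, -7.38113977e-04,  4.93987656e-04]), 'wrist_force': array([-0.60097211, -0.55176077,  0.17976232]), 'torque': array([ 0.02959737, -0.00640812,  0.00098065]), 'gripper_width': 0.08546762870686526}
```

View pics/top0.png

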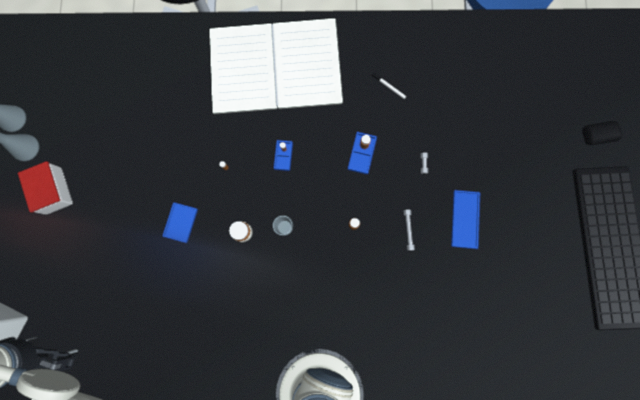

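View pics/side0.png

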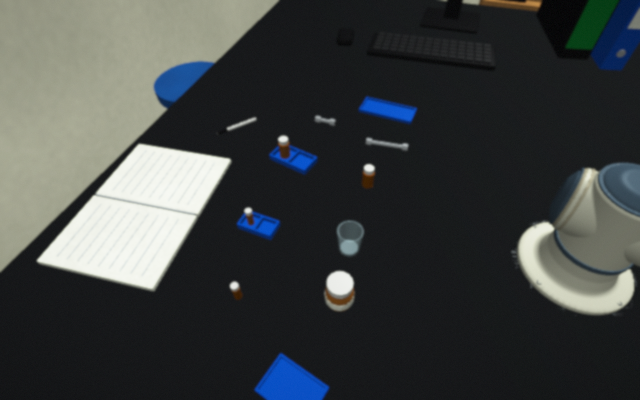

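```bash
cat > h.py <<'E'
import numpy as np, cv2, pickle
from scipy.optimize import minimize
def f(c): return 200/np.tan(np.radians(c["fov_y"]/2))
def proj(c,X):
    p=np.atleast_2d(X)@np.array(c["R"]).T+c["t"]; return p[:,:2]/p[:,2:]*f(c)+[c["cx"],c["cy"]]
def deproj(c,uv,z):
    uv=np.atleast_2d(uv).astype(float); d=np.c_[(uv-[c["cx"],c["cy"]])/f(c),np.ones(len(uv))]@np.array(c["R"])
    o=-np.array(c["R"]).T@c["t"]; return o+d*((z-o[2])/d[:,2])[:,None]
def blobs(c,mask,amin=8):
    n,l,s,ce=cv2.connectedComponentsWithStats(mask.astype(np.uint8)); return [(i,s[i],ce[i],l==i) for i in range(1,n) if s[i][4]>=amin]
def blue(c):
    i=c["img"].astype(int); return (i[...,2]>90)&(i[...,2]-i[...,0]>60)
def bright(c,t=110):
    i=c["img"].astype(int); return (i.min(2)>t)
E
python3 - <<'E'
from h import *
for n in ("top","side"):
    c=pickle.load(open(n+"0.pkl","rb"))
    for nm,m,z in (("blue",blue(c),.01),("bright",bright(c),.008)):
        for i,s,ce,_ in blobs(c,m,3):
            if s[4]<2000:
                w=deproj(c,ce,z)[0]
                if 0.2<w[0]<0.85 and abs(w[1])<.6: print(n,nm,s,ce.round(1),w.round(4))
    # crops
t=cv2.imread("pics/top0.png"); s=cv2.imread("pics/side0.png")
cv2.imwrite("pics/tc.png",cv2.resize(t[120:265,150:490],(800,341),interpolation=cv2.INTER_CUBIC))
cv2.imwrite("pics/sc.png",cv2.resize(s[90:400,210:430],(426,600),interpolation=cv2.INTER_CUBIC))
E
```

```text
top blue [348 132  29  42 735] [361.5 154.2] [ 0.6569 -0.1214  0.01  ]
top blue [273 140  20  31 462] [282.7 155.6] [0.6525 0.1065 0.01  ]
top blue [ 451  190   30   59 1553] [465.6 219.1] [ 0.4702 -0.4101  0.01  ]
top blue [162 202  36  41 958] [179.6 222.2] [0.457  0.3965 0.01  ]
top bright [361 134  10  10  78] [365.6 138.9] [ 0.7035 -0.1337  0.008 ]
top bright [279 142   7   7  34] [282.2 144.8] [0.6854 0.1088 0.008 ]
top bright [422 153   6  20  97] [424.5 162.6] [ 0.6331 -0.3016  0.008 ]
top bright [219 161   7   6  34] [222.  163.7] [0.6284 0.283  0.008 ]
top bright [405 210   9  40 175] [408.9 229.4] [ 0.4407 -0.252   0.008 ]
top bright [273 217  19  18 193] [282.6 226.6] [0.4465 0.1029 0.008 ]
top bright [283 216   3   1   3] [284. 216.] [0.4765 0.0995 0.008 ]
top bright [350 218  10  10  80] [354.4 222.4] [ 0.4594 -0.0997  0.008 ]
top bright [229 221  20  19 294] [238.2 230.1] [0.4358 0.2288 0.008 ]
top bright [241 225  11  17  45] [248.4 234.4] [0.4238 0.1994 0.008 ]
side blue [359  96  58  27 896] [387.8 109.2] [ 0.4711 -0.4038  0.01  ]
side blue [269 145  48  28 671] [294.8 158.5] [ 0.6568 -0.1168  0.01  ]
side blue [237 212  43  27 665] [259.3 224.4] [0.6528 0.1098 0.01  ]
side bright [316 116  19   7  57] [324.8 119.2] [ 0.6361 -0.303   0.008 ]
side bright [278 135  10   9  69] [282.8 139.1] [ 0.7185 -0.1825  0.008 ]
side bright [367 138  41  10 125] [387.1 143.1] [ 0.4407 -0.253   0.008 ]
side bright [364 164  11  10  83] [368.7 168.1] [ 0.4645 -0.1428  0.008 ]
side bright [244 207   8   8  47] [247.7 210.4] [0.6969 0.0797 0.008 ]
side bright [341 240  16  14 187] [348.7 246.5] [0.447  0.1033 0.008 ]
side bright [326 271  28  27 578] [339.5 283.3] [0.4401 0.1929 0.008 ]
side bright [230 281   9   9  63] [234.1 285.3] [0.637  0.2621 0.008 ]
side bright [327 301  20   9  65] [336.1 306.1] [0.4322 0.2408 0.008 ]
```

View pics/tc.png

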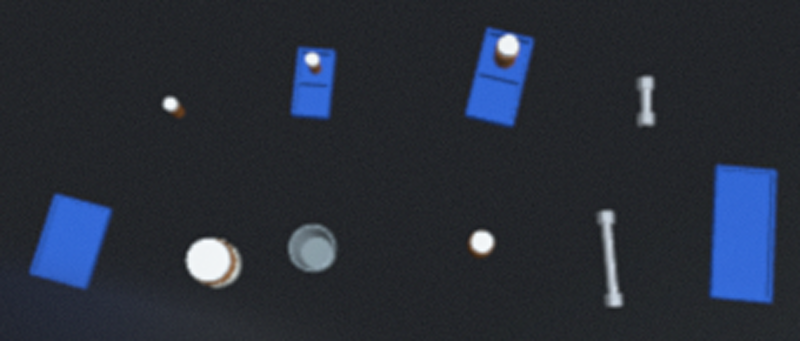

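```bash
cat > fit.py <<'E'
from h import *
C={n:pickle.load(open(n+"0.pkl","rb")) for n in ("top","side")}
def box(x,y,a,x0,x1,w,h):
    P=np.array([[i,j,k] for i in (x0,x1) for j in (-w,w) for k in (0,h)]); c,s=np.cos(a),np.sin(a)
    return P@np.array([[c,s,0],[-s,c,0],[0,0,1]])+[x,y,0]
S=8
def cost(p,dims,cams):
    e=0
    for n in cams:
        c=C[n]; uv=proj(c,box(*p,*dims)); u0,v0=(uv.min(0)-12).astype(int); u1,v1=(uv.max(0)+12).astype(int)
        m=np.zeros(((v1-v0)*S,(u1-u0)*S),np.uint8)
        cv2.fillConvexPoly(m,cv2.convexHull(np.round((uv-[u0,v0]+.5)*S).astype(np.int32)),255)
        m=cv2.GaussianBlur(cv2.resize(m,(u1-u0,v1-v0),interpolation=cv2.INTER_AREA),(0,0),.7)/255.
        i=C[n]["img"][v0:v1,u0:u1].astype(float)
        if i.shape[:2]!=m.shape: m=m[:i.shape[0],:i.shape[1]]
        b=np.clip((i[...,2]-i[...,0]-5)/110,0,1); wh=(i[...,0]>70); e+=((b-m)**2*~wh).sum()
    return e
for nm,dims,p0 in (("long_tray",(-.079,.079,.035,.010),(.471,-.408,1.6)),("short_tray",(-.05,.05,.035,.01),(.457,.397,1.35)),
  ("wide_rack",(-.029,.083,.029,.016),(.628,-.113,-.2)),("slim_rack",(-.022,.062,.022,.016),(.634,.108,-.05))):
    if nm=="short_tray": pass
    for cams in (("top",),("side",),("top","side")):
        best=min((minimize(cost,(p0[0],p0[1],p0[2]+d),(dims,cams),method="Nelder-Mead",options=dict(initial_simplex=np.array([p0]*4)+[0,0,d]+np.r_[np.zeros((1,3)),np.diag([.008,.008,.15])])) for d in (-.3,0,.3)),key=lambda r:r.fun)
        print(nm,cams,best.x.round(4),round(best.fun,1))
def tri(a,b,w=0):
    from scipy.optimize import least_squares
    return least_squares(lambda X:np.r_[proj(C["top"],X)[0]-a,proj(C["side"],X)[0]-b],[.5,0,.05])
for nm,a,b in (("wide",(354.4,222.4),(368.7,168.1)),("slim",(222,163.7),(234.1,285.3)),("wfix",(365.6,138.9),(282.8,139.1)),("sfix",(282.2,144.8),(247.7,210.4)),("long",(408.9,229.4),(387.1,143.1)),("short",(424.5,162.6),(324.8,119.2))):
    r=tri(a,b); print(nm,r.x.round(4),r.fun.round(2))
for n in C:
    for i,s,ce,m in blobs(C[n],bright(C[n],90),20):
        w=deproj(C[n],np.argwhere(m)[:,::-1],.008)[:,:2]
        if s[4]<300 and w[:,0].min()>.3 and w[:,0].max()<.75 and w[:,1].max()<-.2:
            d=cv2.minAreaRect((w*1000).astype(np.float32)); v=np.linalg.svd(w-w.mean(0),full_matrices=False)[2][0]; t=w@v
            print(n,w.mean(0).round(4),np.degrees(np.arctan2(v[1],v[0])).round(1),np.ptp(t).round(3),d)
E
python3 fit.py
```

```text
long_tray ('top',) [ 0.4724 -0.4113  3.0541] 13.2
long_tray ('side',) [ 0.4735 -0.4114  3.0564] 9.6
long_tray ('top', 'side') [ 0.4722 -0.4116  3.0587] 24.3
short_tray ('top',) [0.4579 0.3984 2.8814] 25.3
short_tray ('side',) [0.4771 0.4103 1.3269] 439.3
short_tray ('top', 'side') [ 0.4595  0.3993 -0.2496] 54.7
wide_rack ('top',) [ 0.6372 -0.116  -0.2422] 29.7
wide_rack ('side',) [ 0.6394 -0.1167 -0.2338] 108.5
wide_rack ('top', 'side') [ 0.6375 -0.116  -0.2418] 141.9
slim_rack ('top',) [ 0.6356  0.1082 -0.0848] 10.1
slim_rack ('side',) [ 0.6381  0.1084 -0.0727] 50.9
slim_rack ('top', 'side') [ 0.6369  0.1085 -0.0895] 65.6
wide [ 0.4558 -0.0965  0.0528] [-0.03 -0.4   0.34  0.09]
slim [0.6222 0.2756 0.04  ] [-0.14 -0.54  0.36  0.08]
wfix [ 0.6897 -0.1288  0.057 ] [-0.12 -0.48  0.44  0.1 ]
sfix [0.6762 0.1055 0.0452] [-0.16 -0.59  0.46  0.1 ]
long [ 0.4405 -0.2517  0.0092] [ 0.    0.01 -0.01 -0.  ]
short [ 0.6339 -0.3011  0.0095] [-0.08 -0.46  0.46  0.11]
top [ 0.6346 -0.301 ] 178.1 0.06 ((634.7597045898438, -300.31103515625), (17.168415069580078, 59.504825592041016), 88.20305633544922)
top [ 0.4404 -0.2521] -175.7 0.116 ((440.7433166503906, -251.9642791748047), (115.69178009033203, 17.690568923950195), 4.533476829528809)
side [ 0.636 -0.302] 178.2 0.059 ((637.2620239257812, -301.9464111328125), (58.91978073120117, 24.40937042236328), 2.2310707569122314)
side [ 0.4414 -0.2521] -175.8 0.113 ((442.82110595703125, -251.99058532714844), (112.79515838623047, 25.306753158569336), 4.9236578941345215)
```

```bash
cat > go.py <<'E'
import sys, numpy as np
from scipy.spatial.transform import Rotation as Rn
from station import arm
def plan(x,y,z,yaw):
    s=arm.sense(); R=Rn.from_quat(s["eef_rot"]); T=Rn.from_euler("z",yaw,degrees=True)*Rn.from_euler("x",180,degrees=True)
    T2=T*Rn.from_euler("z",180,degrees=True)
    T=min((T,T2),key=lambda q:(R.inv()*q).magnitude())
    d=T.inv().apply(np.array([x,y,z])-s["eef_pos"])*1000
    print("t",round(s["time"],2),"pos",s["eef_pos"].round(4),"turn deg",np.degrees((R.inv()*T).as_rotvec()).round(2),"shift mm (after turn)",d.round(1),"w",round(s["gripper_width"],4),"F",np.round(s["wrist_force"],1),"j6",round(s["joints"][5],2))
plan(*map(float,sys.argv[1:5]))
E
python3 go.py .6222 .2756 .10 85.1
```

```text
t 0.1 pos [0.1541 0.5796 0.2302] turn deg [-0.02  0.1  -9.98] shift mm (after turn) [-262.9  492.4  130.2] w 0.0855 F [-0.6 -0.6  0.2] j6 -0.06
```

Emit:
apply_moves --pt "0 0 -10 0 0 0 1" --pt "0 0 0 -26 49 0 1" --pt "0 0 0 -26 49 0 1" --pt "0 0 0 -26 49 0 1" --pt "0 0 0 -26 49 0 1" --pt "0 0 0 -26 49 0 1" --pt "0 0 0 -26 49 0 1" --pt "0 0 0 -26 49 0 1" --pt "0 0 0 -26 49 0 1" --pt "0 0 0 -26 49 0 1" --pt "0 0 0 0 0 0 1" --force 25

```text
time: 1.48
eef_pos: [0.5862, 0.3026, 0.221]
eef_rot: [0.733, 0.68, -0.007, 0.0]
wrist_force: [-0.9, 0.9, 0.3]
gripper_width: 0.0859
```

```bash
python3 go.py .6222 .2756 .10 85.1
```

```text
t 1.48 pos [0.5862 0.3026 0.221 ] turn deg [-0.51  0.61  0.57] shift mm (after turn) [-23.8  38.1 121. ] w 0.0859 F [-0.9  0.9  0.3] j6 -1.07
```

Emit:
apply_moves --pt "-0.5 0.6 0.6 0 0 0 1" --pt "0 0 0 -12 19 40 1" --pt "0 0 0 -12 19 40 1" --pt "0 0 0 0 0 40 1" --pt "0 0 0 0 0 0 1" --pt "0 0 0 0 0 0 1"

```text
time: 2.22
eef_pos: [0.6185, 0.2815, 0.1024]
eef_rot: [0.735, 0.678, 0.004, -0.0]
wrist_force: [0.3, 0.0, 0.8]
gripper_width: 0.0854
```

```bash
python3 go.py .6222 .2756 .014 85.1
python3 - <<'E'
from station import optics
import cv2,numpy as np
from h import *
a=optics.capture("side"); b=optics.capture("top")
cv2.imwrite("pics/g1.png",np.hstack([cv2.resize(c["img"][v:v+120,u:u+120,::-1],(400,400),interpolation=cv2.INTER_CUBIC) for c,u,v in ((a,180,210),(b,170,100))]))
E
```

```text
t 2.23 pos [0.6185 0.2815 0.1024] turn deg [ 0.27 -0.33  0.32] shift mm (after turn) [-5.6  4.2 88.4] w 0.0854 F [0.3 0.  0.8] j6 -1.12
```

View pics/g1.png

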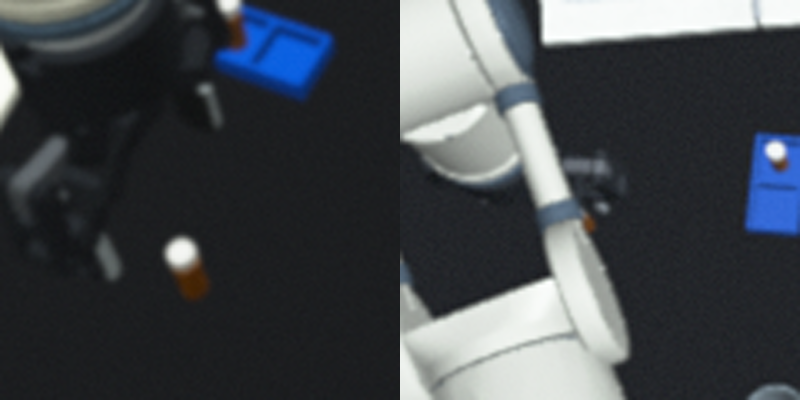

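Emit:
apply_moves --pt "0.3 -0.3 0.3 -6 4 0 1" --pt "0 0 0 0 0 0 1" --pt "0 0 0 0 0 25 1" --pt "0 0 0 0 0 25 1" --pt "0 0 0 0 0 20 1" --pt "0 0 0 0 0 10 1" --pt "0 0 0 0 0 0 1" --pt "0 0 0 0 0 0 1"

```text
time: 3.32
eef_pos: [0.6268, 0.2762, 0.0286]
eef_rot: [0.737, 0.676, 0.006, 0.002]
wrist_force: [-0.1, 0.2, 0.3]
gripper_width: 0.0852
```

```bash
python3 go.py .6222 .2756 .014 85.1
```

```text
t 3.33 pos [0.6268 0.2762 0.0286] turn deg [ 0.62 -0.34 -0.04] shift mm (after turn) [-1.  -4.6 14.6] w 0.0852 F [-0.1  0.2  0.3] j6 -1.12
```

Emit:
apply_moves --pt "0.6 -0.3 0 -1 -4.6 7 1" --pt "0 0 0 0 0 0 1" --pt "0 0 0 0 0 7 1" --pt "0 0 0 0 0 0 1"

```text
time: 3.82
eef_pos: [0.6227, 0.276, 0.0155]
eef_rot: [0.737, 0.676, 0.001, 0.0]
wrist_force: [-0.2, 0.6, 0.4]
gripper_width: 0.085
```

```bash
python3 go.py .6222 .2756 .014 85.1
```

```text
t 3.83 pos [0.6227 0.276  0.0155] turn deg [ 0.12 -0.09 -0.03] shift mm (after turn) [-0.5 -0.5  1.5] w 0.085 F [-0.2  0.6  0.4] j6 -1.12
```

Emit:
apply_moves --pt "0 0 0 0 0 0 0.6" --pt "0 0 0 0 0 0 0.4" --pt "0 0 0 0 0 0 0.3" --pt "0 0 0 0 0 0 0.25" --pt "0 0 0 0 0 0 0.2" --pt "0 0 0 0 0 0 0.15" --pt "0 0 0 0 0 0 0.1" --pt "0 0 0 0 0 0 0" --pt "0 0 0 0 0 0 0" --pt "0 0 0 0 0 0 0" --force 25

```text
time: 5.08
eef_pos: [0.6231, 0.2761, 0.0161]
eef_rot: [0.737, 0.676, 0.002, 0.0]
wrist_force: [0.1, -0.2, -0.3]
gripper_width: 0.0137
```

```bash
python3 go.py .6365 .1085 .065 85.1;  python3 - <<'E'
from station import optics
import cv2,numpy as np
from h import *
a=optics.capture("side")
cv2.imwrite("pics/g2.png",cv2.resize(a["img"][200:320,170:290,::-1],(480,480),interpolation=cv2.INTER_CUBIC))
E
```

```text
t 5.08 pos [0.6231 0.2761 0.0161] turn deg [ 0.17 -0.12 -0.04] shift mm (after turn) [-165.8   27.7  -48.9] w 0.0137 F [ 0.1 -0.2 -0.3] j6 -1.12
```

View pics/g2.png

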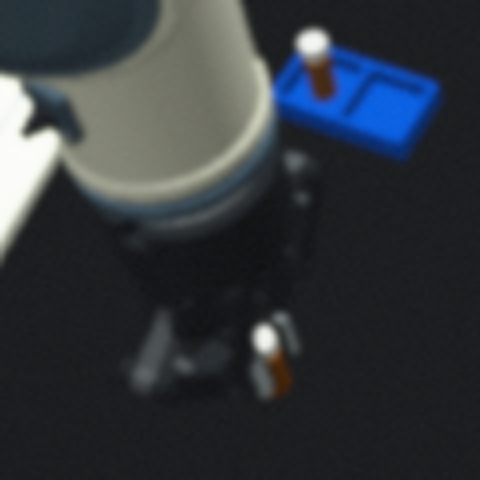

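Emit:
apply_moves --pt "0 0 0 0 0 -12 0" --pt "0 0 0 0 0 -20 0" --pt "0 0 0 0 0 -20 0" --pt "0 0 0 -20 0 -8 0" --pt "0 0 0 -25 6 0 0" --pt "0 0 0 -30 6 0 0" --pt "0 0 0 -30 6 0 0" --pt "0 0 0 -30 5 0 0" --pt "0 0 0 -20 4 0 0" --pt "0 0 0 0 0 0 0" --pt "0 0 0 0 0 0 0"

```text
time: 6.5
eef_pos: [0.6373, 0.1085, 0.0869]
eef_rot: [0.738, 0.675, 0.005, 0.003]
wrist_force: [0.1, -0.8, -0.1]
gripper_width: 0.0138
```

```bash
python3 go.py .6365 .1085 .022 85.1;  python3 - <<'E'
from station import optics
import cv2,numpy as np
from h import *
a=optics.capture("side"); b=optics.capture("top")
cv2.imwrite("pics/g3.png",np.hstack([cv2.resize(c["img"][v:v+100,u:u+100,::-1],(400,400),interpolation=cv2.INTER_CUBIC) for c,u,v in ((a,200,150),(b,230,90))]))
E
```

```text
t 6.5 pos [0.6373 0.1085 0.0869] turn deg [ 0.6  -0.15 -0.15] shift mm (after turn) [-0.1 -0.8 64.9] w 0.0138 F [ 0.1 -0.8 -0.1] j6 -1.37
```

View pics/g3.png

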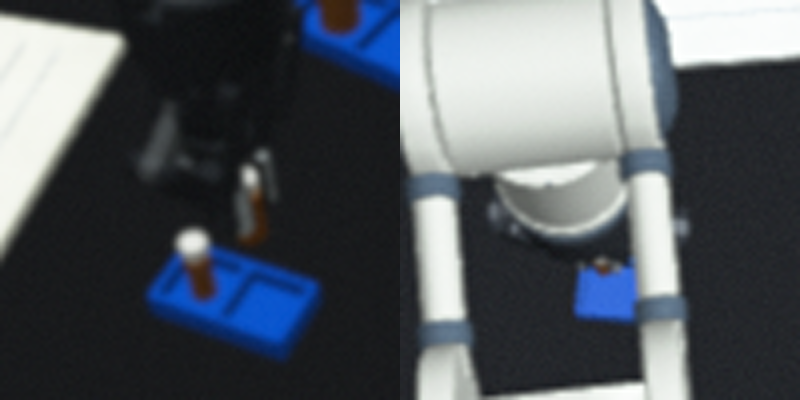

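Emit:
apply_moves --pt "0.6 -0.1 -0.1 0 -1 20 0" --pt "0 0 0 0 0 20 0" --pt "0 0 0 0 0 14 0" --pt "0 0 0 0 0 5 0" --pt "0 0 0 0 0 3 0" --pt "0 0 0 0 0 0 0"

```text
time: 7.35
eef_pos: [0.6357, 0.1114, 0.0207]
eef_rot: [0.736, 0.677, -0.001, -0.001]
wrist_force: [0.9, -0.1, 0.2]
gripper_width: 0.0142
```

```bash
python3 go.py .6365 .1085 .020 85.1;  python3 - <<'E'
from station import optics
from h import *
a=optics.capture("side"); print(proj(a,[[.6365,.1085,.004],[.6365,.1085,.049]]))
cv2.imwrite("pics/g4.png",cv2.resize(a["img"][180:260,220:300,::-1],(480,480),interpolation=cv2.INTER_CUBIC))
E
```

```text
t 7.35 pos [0.6357 0.1114 0.0207] turn deg [-0.12 -0.03  0.19] shift mm (after turn) [-2.9  1.1  0.7] w 0.0142 F [ 0.9 -0.1  0.2] j6 -1.37
[[266.60611296 227.39778627]
 [263.92962061 214.80015177]]
```

View pics/g4.png

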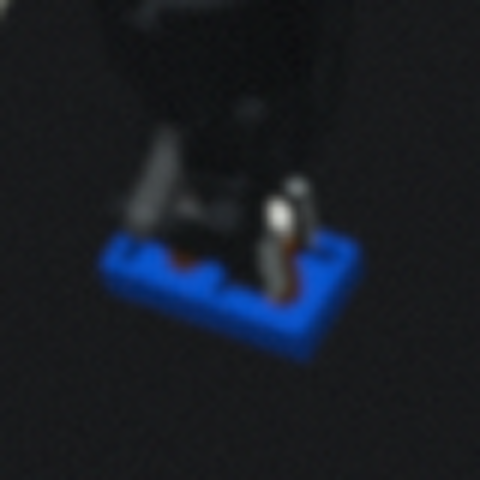

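Emit:
apply_moves --pt "0 0 0 -3 1 1 0" --pt "0 0 0 0 0 0 0" --pt "0 0 0 0 0 0 0.2" --pt "0 0 0 0 0 0 0.25" --pt "0 0 0 0 0 0 0.4" --pt "0 0 0 0 0 0 0.5" --pt "0 0 0 0 0 0 0.5" --pt "0 0 0 0 0 -20 0.5" --pt "0 0 0 0 0 -30 0.5" --pt "0 0 0 0 0 -50 1" --pt "0 0 0 0 0 -30 1"

```text
time: 8.78
eef_pos: [0.6357, 0.1078, 0.1543]
eef_rot: [0.736, 0.677, -0.002, -0.002]
wrist_force: [-0.1, 0.2, -1.4]
gripper_width: 0.077
```

```bash
python3 go.py .4558 -.0965 .10 76.1
```

```text
t 8.78 pos [0.6357 0.1078 0.1543] turn deg [-0.29  0.02  9.18] shift mm (after turn) [-241.6 -125.5   54.3] w 0.077 F [-0.1  0.2 -1.4] j6 -1.37
```

Emit:
apply_moves --pt "-0.3 0 9.2 0 0 0 1" --pt "0 0 0 -40 -21 0 1" --pt "0 0 0 -40 -21 0 1" --pt "0 0 0 -40 -21 0 1" --pt "0 0 0 -40 -21 0 1" --pt "0 0 0 -40 -21 0 1" --pt "0 0 0 -40 -21 0 1" --pt "0 0 0 0 0 30 1" --pt "0 0 0 0 0 0 1"

```text
time: 9.9
eef_pos: [0.4541, -0.1, 0.1438]
eef_rot: [0.789, 0.614, 0.01, 0.011]
wrist_force: [-1.0, 1.1, 0.1]
gripper_width: 0.0852
```

```bash
python3 go.py .4558 -.0965 .10 76.1;python3 - <<'E'
from station import optics
from h import *
a=optics.capture("side"); print(proj(a,[[.6365,.1085,.004],[.6365,.1085,.049]]))
cv2.imwrite("pics/g5.png",cv2.resize(a["img"][120:260,230:410,::-1],(540,420),interpolation=cv2.INTER_CUBIC))
E
```

```text
t 9.9 pos [ 0.4541 -0.1     0.1438] turn deg [ 1.71 -0.18 -0.3 ] shift mm (after turn) [ 3.8  0.8 43.8] w 0.0852 F [-1.   1.1  0.1] j6 -1.62
[[266.60611296 227.39778627]
 [263.92962061 214.80015177]]
```

View pics/g5.png

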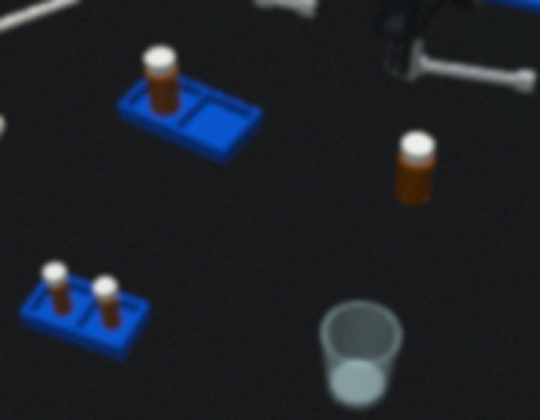

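Emit:
apply_moves --pt "1.7 -0.2 -0.3 4 1 0 1" --pt "0 0 0 0 0 25 1" --pt "0 0 0 0 0 25 1" --pt "0 0 0 0 0 25 1" --pt "0 0 0 0 0 20 1" --pt "0 0 0 0 0 10 1" --pt "0 0 0 0 0 0 1"

```text
time: 10.82
eef_pos: [0.4655, -0.0937, 0.0489]
eef_rot: [0.785, 0.62, 0.003, 0.004]
wrist_force: [1.3, -0.4, 0.5]
gripper_width: 0.0855
```

```bash
python3 go.py .4558 -.0965 .013 76.1
```

```text
t 10.82 pos [ 0.4655 -0.0937  0.0489] turn deg [0.57 0.07 0.52] shift mm (after turn) [-5.  -8.8 35.9] w 0.0855 F [ 1.3 -0.4  0.5] j6 -1.61
```

Emit:
apply_moves --pt "0.6 0 0.5 -5 -9 0 1" --pt "0 0 0 0 0 0 1" --pt "0 0 0 0 0 14 1" --pt "0 0 0 0 0 10 1" --pt "0 0 0 0 0 6 1" --pt "0 0 0 0 0 0 1"

```text
time: 11.58
eef_pos: [0.4561, -0.097, 0.0191]
eef_rot: [0.788, 0.616, -0.0, 0.001]
wrist_force: [-0.1, -0.0, 1.4]
gripper_width: 0.0853
```

```bash
python3 go.py .4558 -.0965 .013 76.1
```

```text
t 11.57 pos [ 0.4561 -0.097   0.0191] turn deg [ 0.1   0.09 -0.02] shift mm (after turn) [ 0.4 -0.4  6.1] w 0.0853 F [-0.1 -0.   1.4] j6 -1.61
```

Emit:
apply_moves --pt "0 0 0 0 0 6 1" --pt "0 0 0 0 0 0 0.7" --pt "0 0 0 0 0 0 0.5" --pt "0 0 0 0 0 0 0.4" --pt "0 0 0 0 0 0 0.35" --pt "0 0 0 0 0 0 0.3" --pt "0 0 0 0 0 0 0.2" --pt "0 0 0 0 0 0 0" --pt "0 0 0 0 0 0 0" --pt "0 0 0 0 0 0 0" --force 30

```text
time: 12.82
eef_pos: [0.4567, -0.0971, 0.0136]
eef_rot: [0.788, 0.616, 0.0, 0.002]
wrist_force: [-0.0, -0.3, 0.2]
gripper_width: 0.027
```

```bash
python3 go.py .6375 -.116 .08 76.1
```

```text
t 12.82 pos [ 0.4567 -0.0971  0.0136] turn deg [ 0.19  0.09 -0.01] shift mm (after turn) [ 25.1 180.  -66.4] w 0.027 F [-0.  -0.3  0.2] j6 -1.61
```

Emit:
apply_moves --pt "0 0 0 0 0 -12 0" --pt "0 0 0 0 0 -25 0" --pt "0 0 0 0 0 -25 0" --pt "0 0 0 4 25 0 0" --pt "0 0 0 5 35 0 0" --pt "0 0 0 5 40 0 0" --pt "0 0 0 5 40 0 0" --pt "0 0 0 5 30 0 0" --pt "0 0 0 0 0 0 0" --pt "0 0 0 0 0 0 0"

```text
time: 14.08
eef_pos: [0.6337, -0.1156, 0.0867]
eef_rot: [0.788, 0.616, 0.002, 0.005]
wrist_force: [-0.0, 0.5, -0.5]
gripper_width: 0.0274
```

```bash
python3 go.py .6375 -.116 .03 76.1
```

```text
t 14.07 pos [ 0.6337 -0.1156  0.0867] turn deg [ 0.57  0.11 -0.03] shift mm (after turn) [ 0.5  3.8 56.7] w 0.0274 F [-0.   0.5 -0.5] j6 -1.56
```

Emit:
apply_moves --pt "0.6 0.1 0 0 4 20 0" --pt "0 0 0 0 0 20 0" --pt "0 0 0 0 0 14 0" --pt "0 0 0 0 0 5 0" --pt "0 0 0 0 0 0 0"

```text
time: 14.7
eef_pos: [0.635, -0.1164, 0.0226]
eef_rot: [0.788, 0.616, -0.001, -0.002]
wrist_force: [-0.1, 0.1, -0.7]
gripper_width: 0.027
```

```bash
python3 go.py .6375 -.116 .0185 76.1
```

```text
t 14.7 pos [ 0.635  -0.1164  0.0226] turn deg [-0.24  0.01 -0.05] shift mm (after turn) [1.  2.3 4.1] w 0.027 F [-0.1  0.1 -0.7] j6 -1.56
```

Emit:
apply_moves --pt "-0.2 0 0 1 2 2 0" --pt "0 0 0 0 0 2 0" --pt "0 0 0 0 0 0.5 0" --pt "0 0 0 0 0 0 0.35" --pt "0 0 0 0 0 0 0.4" --pt "0 0 0 0 0 0 0.5" --pt "0 0 0 0 0 0 0.55" --pt "0 0 0 0 0 0 0.55" --pt "0 0 0 0 0 -20 0.55" --pt "0 0 0 0 0 -30 0.55" --pt "0 0 0 0 0 -50 0.7" --pt "0 0 0 0 0 -30 0.7"

```text
time: 16.2
eef_pos: [0.6371, -0.1158, 0.1553]
eef_rot: [0.788, 0.616, 0.0, 0.0]
wrist_force: [0.2, 0.3, 0.4]
gripper_width: 0.0595
```

```bash
python3 go.py .6343 -.301 .08 88.1
```

```text
t 16.2 pos [ 0.6371 -0.1158  0.1553] turn deg [ 2.000e-02  1.000e-02 -1.205e+01] shift mm (after turn) [-185.2    3.4   75.3] w 0.0595 F [0.2 0.3 0.4] j6 -1.56
```

Emit:
apply_moves --pt "0 0 -6 0 0 0 0.6" --pt "0 0 -6 0 0 0 0.6" --pt "0 0 0 -45 1 0 0.6" --pt "0 0 0 -45 1 0 0.6" --pt "0 0 0 -45 1 0 0.6" --pt "0 0 0 -45 1 15 0.6" --pt "0 0 0 -5 0 40 0.6" --pt "0 0 0 0 0 0 0.6" --pt "0 0 0 0 0 0 0.6"

```text
time: 17.32
eef_pos: [0.642, -0.3073, 0.1257]
eef_rot: [0.716, 0.698, 0.006, 0.013]
wrist_force: [1.0, 0.1, 0.3]
gripper_width: 0.051
```

```bash
python3 go.py .6343 -.301 .004 88.1
python3 - <<'E'
from station import optics
from h import *
a=optics.capture("side"); print(proj(a,[[.6375,-.116,.004],[.6375,-.116,.061]]))
cv2.imwrite("pics/g6.png",cv2.resize(a["img"][70:250,230:410,::-1],(540,540),interpolation=cv2.INTER_CUBIC))
E
```

```text
t 17.32 pos [ 0.642  -0.3073  0.1257] turn deg [1.61 0.52 0.5 ] shift mm (after turn) [  6.1  -7.9 121.7] w 0.051 F [1.  0.1 0.3] j6 -2.04
[[301.68337168 161.93534695]
 [300.38733631 145.19159903]]
```

View pics/g6.png

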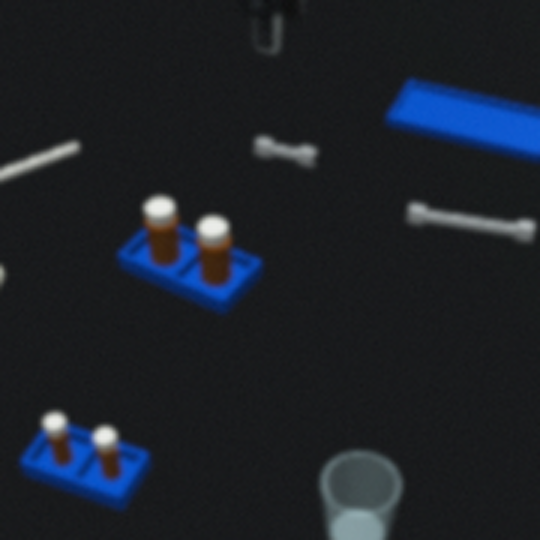

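Emit:
apply_moves --pt "1.6 0.5 0.5 6 -7 0 0.6" --pt "0 0 0 0 0 30 0.6" --pt "0 0 0 0 0 30 0.6" --pt "0 0 0 0 0 20 0.6" --pt "0 0 0 0 0 0 0.6"

```text
time: 18.0
eef_pos: [0.6376, -0.2976, 0.052]
eef_rot: [0.718, 0.696, 0.001, 0.003]
wrist_force: [-0.9, 0.5, 0.8]
gripper_width: 0.0511
```

```bash
python3 go.py .635 -.301 .004 88.1
```

```text
t 18.0 pos [ 0.6376 -0.2976  0.052 ] turn deg [0.28 0.18 0.19] shift mm (after turn) [-3.5 -2.5 48. ] w 0.0511 F [-0.9  0.5  0.8] j6 -2.03
```

Emit:
apply_moves --pt "0.3 0.2 0.2 -3.5 -2.5 10 0.6" --pt "0 0 0 0 0 15 0.6" --pt "0 0 0 0 0 10 0.6" --pt "0 0 0 0 0 0 0.6" --pt "0 0 0 0 0 0 0.6"

```text
time: 18.62
eef_pos: [0.6362, -0.302, 0.0182]
eef_rot: [0.719, 0.695, 0.001, 0.001]
wrist_force: [0.1, -0.3, -0.1]
gripper_width: 0.0511
```

```bash
python3 go.py .635 -.301 .004 88.1
```

```text
t 18.62 pos [ 0.6362 -0.302   0.0182] turn deg [ 0.17  0.07 -0.04] shift mm (after turn) [ 1.  -1.3 14.2] w 0.0511 F [ 0.1 -0.3 -0.1] j6 -2.03
```

Emit:
apply_moves --pt "0 0 0 1 -1 8 0.6" --pt "0 0 0 0 0 6 0.5" --pt "0 0 0 0 0 0 0.3" --pt "0 0 0 0 0 0 0.2" --pt "0 0 0 0 0 0 0.1" --pt "0 0 0 0 0 0 0" --pt "0 0 0 0 0 0 0" --pt "0 0 0 0 0 0 0" --force 50

```text
time: 19.62
eef_pos: [0.6357, -0.301, 0.0042]
eef_rot: [0.719, 0.695, 0.001, 0.002]
wrist_force: [-0.2, 0.1, -0.1]
gripper_width: 0.0075
```

```bash
python3 go.py .4595 .3993 .16 75.7
```

```text
t 19.62 pos [ 0.6357 -0.301   0.0042] turn deg [ 0.25  0.08 12.37] shift mm (after turn) [ 635.1 -343.7 -155.8] w 0.0075 F [-0.2  0.1 -0.1] j6 -2.03
```

Emit:
apply_moves --pt "0 0 0 0 0 -15 0" --pt "0 0 0 0 0 -40 0" --pt "0 0 0 0 0 -50 0" --pt "0 0 0 0 0 -40 0" --pt "0.2 0 6 0 0 0 0" --pt "0 0 6 0 0 0 0" --pt "0 0 0 0 0 0 0"

```text
time: 20.5
eef_pos: [0.6356, -0.3012, 0.1628]
eef_rot: [0.789, 0.614, 0.001, 0.004]
wrist_force: [0.2, -0.1, -0.9]
gripper_width: 0.0076
```

```bash
python3 go.py .4595 .3993 .16 75.7
python3 - <<'E'
from station import optics
from h import *
a=optics.capture("side")
cv2.imwrite("pics/g7.png",cv2.resize(a["img"][20:160,250:430,::-1],(540,420),interpolation=cv2.INTER_CUBIC))
E
```

```text
t 20.5 pos [ 0.6356 -0.3012  0.1628] turn deg [0.48 0.2  0.08] shift mm (after turn) [ 635.3 -343.6    2.8] w 0.0076 F [ 0.2 -0.1 -0.9] j6 -1.81
```

View pics/g7.png

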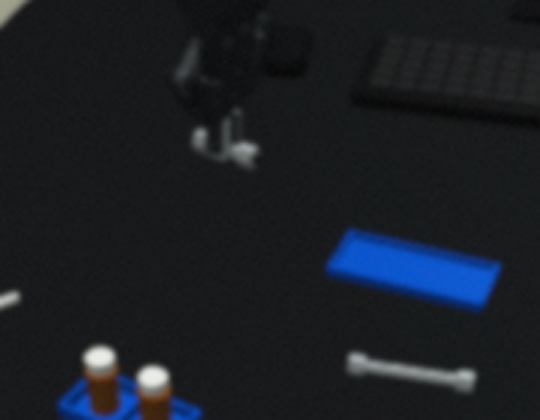

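Short column held, level, in the jaws at about (225,145) of the crop. Carry it across.

Emit:
apply_moves --pt "0.5 0.2 0 30 -16 0 0" --pt "0 0 0 48 -26 0 0" --pt "0 0 0 48 -26 0 0" --pt "0 0 0 48 -26 0 0" --pt "0 0 0 48 -26 0 0" --pt "0 0 0 48 -26 0 0" --pt "0 0 0 48 -26 0 0" --pt "0 0 0 48 -26 0 0" --pt "0 0 0 48 -26 0 0" --pt "0 0 0 48 -26 0 0" --pt "0 0 0 48 -26 0 0" --pt "0 0 0 48 -26 0 0"

```text
time: 22.05
eef_pos: [0.4659, 0.3267, 0.1635]
eef_rot: [0.783, 0.622, 0.001, -0.001]
wrist_force: [-0.3, 0.7, 0.3]
gripper_width: 0.0077
```

```bash
python3 go.py .4595 .3993 .16 75.7
```

```text
t 22.05 pos [0.4659 0.3267 0.1635] turn deg [-0.02 -0.09  1.29] shift mm (after turn) [ 68.8 -24.1   3.5] w 0.0077 F [-0.3  0.7  0.3] j6 -0.79
```

Emit:
apply_moves --pt "0 0 1.3 34 -12 0 0" --pt "0 0 0 34 -12 0 0" --pt "0 0 0 0 0 0 0" --pt "0 0 0 0 0 40 0" --pt "0 0 0 0 0 40 0" --pt "0 0 0 0 0 30 0" --pt "0 0 0 0 0 0 0" --pt "0 0 0 0 0 0 0"

```text
time: 23.05
eef_pos: [0.4571, 0.4013, 0.0539]
eef_rot: [0.784, 0.62, 0.001, 0.0]
wrist_force: [0.5, 0.5, -0.0]
gripper_width: 0.0081
```

```bash
python3 go.py .459 .399 .008 75.7
```

```text
t 23.05 pos [0.4571 0.4013 0.0539] turn deg [ 0.11 -0.12  0.96] shift mm (after turn) [-1.8  2.4 45.9] w 0.0081 F [ 0.5  0.5 -0. ] j6 -0.67
```

Emit:
apply_moves --pt "0 0 1 -2 2 15 0" --pt "0 0 0 0 0 15 0" --pt "0 0 0 0 0 8 0" --pt "0 0 0 0 0 0 0"

```text
time: 23.55
eef_pos: [0.4603, 0.3993, 0.0166]
eef_rot: [0.79, 0.613, 0.004, 0.0]
wrist_force: [0.5, 0.8, -0.1]
gripper_width: 0.0072
```

```bash
python3 go.py .459 .399 .0075 75.7
```

```text
t 23.55 pos [0.4603 0.3993 0.0166] turn deg [ 0.28 -0.32 -0.11] shift mm (after turn) [-0.6 -1.2  9.1] w 0.0072 F [ 0.5  0.8 -0.1] j6 -0.66
```

Emit:
apply_moves --pt "0.3 -0.3 0 0 0 4 0" --pt "0 0 0 0 0 4 0" --pt "0 0 0 0 0 1 0" --pt "0 0 0 0 0 0 0" --pt "0 0 0 0 0 0 0.15" --pt "0 0 0 0 0 0 0.25" --pt "0 0 0 0 0 0 0.25" --pt "0 0 0 0 0 -12 0.25" --pt "0 0 0 0 0 -30 0.3" --pt "0 0 0 0 0 -50 0.6" --pt "0 0 0 0 0 -50 0.6"

```text
time: 24.92
eef_pos: [0.4589, 0.3983, 0.1513]
eef_rot: [0.79, 0.613, -0.003, -0.0]
wrist_force: [-0.1, 0.1, -0.2]
gripper_width: 0.0512
```

```bash
python3 go.py .4405 -.252 .16 94.3
```

```text
t 24.93 pos [0.4589 0.3983 0.1513] turn deg [ -0.31   0.23 -18.69] shift mm (after turn) [-647.1  -67.1   -8.7] w 0.0512 F [-0.1  0.1 -0.2] j6 -0.66
```

Emit:
apply_moves --pt "0 0 -9.5 0 0 -20 0.6" --pt "0 0 -9.2 0 0 0 0.6" --pt "0 0 0 -59 -6 0 0.6" --pt "0 0 0 -59 -6 0 0.6" --pt "0 0 0 -59 -6 0 0.6" --pt "0 0 0 -59 -6 0 0.6" --pt "0 0 0 -59 -6 0 0.6" --pt "0 0 0 -59 -6 0 0.6" --pt "0 0 0 -59 -6 0 0.6" --pt "0 0 0 -59 -6 0 0.6" --pt "0 0 0 -59 -6 0 0.6" --pt "0 0 0 -59 -6 0 0.6"

```text
time: 26.42
eef_pos: [0.4533, -0.207, 0.1901]
eef_rot: [0.673, 0.74, 0.009, 0.007]
wrist_force: [0.9, 0.5, 0.4]
gripper_width: 0.0516
```

```bash
python3 go.py .4405 -.252 .1 94.3
```

```text
t 26.43 pos [ 0.4533 -0.207   0.1901] turn deg [ 1.38 -0.11  1.13] shift mm (after turn) [-43.9 -16.2  90.1] w 0.0516 F [0.9 0.5 0.4] j6 -2.17
```

Emit:
apply_moves --pt "1.4 0 1.1 0 0 0 0.6" --pt "0 0 0 -44 -16 20 0.6" --pt "0 0 0 0 0 0 0.6" --pt "0 0 0 0 0 40 0.6" --pt "0 0 0 0 0 40 0.6" --pt "0 0 0 0 0 30 0.6" --pt "0 0 0 0 0 0 0.6" --pt "0 0 0 0 0 0 0.6"

```text
time: 27.42
eef_pos: [0.4447, -0.2504, 0.067]
eef_rot: [0.681, 0.733, 0.002, 0.004]
wrist_force: [-0.6, 0.5, 0.8]
gripper_width: 0.0513
```

```bash
python3 go.py .4405 -.252 .004 94.3
python3 - <<'E'
from station import optics
from h import *
import pickle
b=optics.capture("top"); pickle.dump(b,open("topb.pkl","wb"))
for q in ("top0.pkl","topb.pkl"):
  c=pickle.load(open(q,"rb"))
  for i,s,ce,m in blobs(c,bright(c,90),20):
    w=deproj(c,ce,.011)[0]
    if s[4]<400 and .3<w[0]<.75: print(q,s,w.round(3))
cv2.imwrite("pics/g8.png",cv2.resize(b["img"][120:265,150:490,::-1],(800,341),interpolation=cv2.INTER_CUBIC))
E
```

```text
t 27.43 pos [ 0.4447 -0.2504  0.067 ] turn deg [ 0.5   0.14 -0.09] shift mm (after turn) [-1.2 -4.4 63. ] w 0.0513 F [-0.6  0.5  0.8] j6 -2.23
top0.pkl [361 134  10  11  87] [ 0.702 -0.134  0.011]
top0.pkl [279 142   7   7  39] [0.684 0.108 0.011]
top0.pkl [421 152   7  21 112] [ 0.634 -0.3    0.011]
top0.pkl [219 161   7   7  38] [0.628 0.283 0.011]
top0.pkl [404 209  11  42 203] [ 0.44  -0.251  0.011]
top0.pkl [273 216  19  19 285] [0.449 0.104 0.011]
top0.pkl [350 218  10  10  87] [ 0.459 -0.1    0.011]
top0.pkl [229 221  24  21 377] [0.434 0.223 0.011]
topb.pkl [361 134  10  11  85] [ 0.702 -0.134  0.011]
topb.pkl [279 142   7   7  38] [0.685 0.108 0.011]
topb.pkl [357 152  11  11  88] [ 0.648 -0.123  0.011]
topb.pkl [279 156   7   7  40] [0.642 0.108 0.011]
topb.pkl [404 209   7   6  30] [ 0.491 -0.247  0.011]
topb.pkl [173 212  13  22 130] [0.457 0.398 0.011]
topb.pkl [273 216  19  19 269] [0.449 0.105 0.011]
topb.pkl [229 221  24  21 367] [0.434 0.223 0.011]
```

View pics/g8.png

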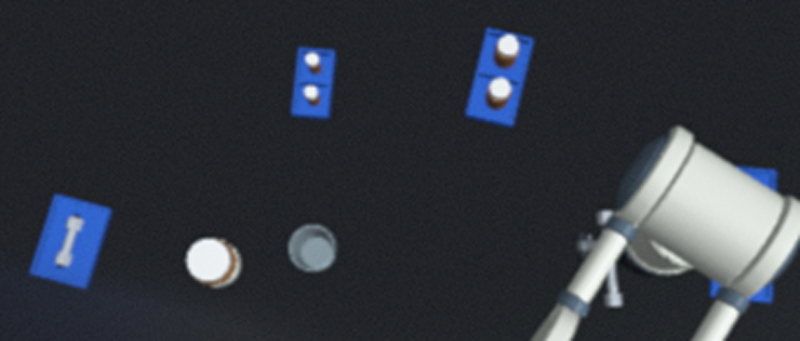

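Short column in the middle of its tray; vials stand in their bays; jar and beaker unmoved. Now the long column.

Emit:
apply_moves --pt "0.5 0.1 0 -1 -4 20 0.6" --pt "0 0 0 0 0 20 0.6" --pt "0 0 0 0 0 10 0.6" --pt "0 0 0 0 0 0 0.6" --pt "0 0 0 0 0 0 0.6"

```text
time: 28.1
eef_pos: [0.4423, -0.2529, 0.0176]
eef_rot: [0.681, 0.733, -0.0, 0.003]
wrist_force: [0.5, -0.0, 0.4]
gripper_width: 0.0513
```

```bash
python3 go.py .4405 -.252 .004 94.3
```

```text
t 28.1 pos [ 0.4423 -0.2529  0.0176] turn deg [ 0.19  0.23 -0.1 ] shift mm (after turn) [ 1.1 -1.7 13.6] w 0.0513 F [ 0.5 -0.   0.4] j6 -2.23
```

Emit:
apply_moves --pt "0.2 0.2 0 1 -1.5 8 0.6" --pt "0 0 0 0 0 5.5 0.5" --pt "0 0 0 0 0 0 0.3" --pt "0 0 0 0 0 0 0.2" --pt "0 0 0 0 0 0 0.1" --pt "0 0 0 0 0 0 0" --pt "0 0 0 0 0 0 0" --pt "0 0 0 0 0 0 0" --pt "0 0 0 0 0 -15 0" --pt "0 0 0 0 0 -40 0" --pt "0 0 4.6 0 0 0 0" --pt "0 0 4.6 0 0 0 0" --force 60

```text
time: 29.6
eef_pos: [0.4414, -0.2527, 0.0644]
eef_rot: [0.739, 0.674, 0.0, 0.002]
wrist_force: [0.4, -0.5, -1.2]
gripper_width: 0.0073
```

```bash
python3 go.py .4723 -.4115 .06 85.1
```

```text
t 29.6 pos [ 0.4414 -0.2527  0.0644] turn deg [ 0.16  0.13 -0.36] shift mm (after turn) [-155.6   44.3    4.4] w 0.0073 F [ 0.4 -0.5 -1.2] j6 -2.07
```

Emit:
apply_moves --pt "0 0 0 -25 8 0 0" --pt "0 0 0 -40 11 0 0" --pt "0 0 0 -40 11 0 0" --pt "0 0 0 -35 10 0 0" --pt "0 0 0 -15 4 0 0" --pt "0 0 0 0 0 0 0" --pt "0 0 0 0 0 20 0" --pt "0 0 0 0 0 10 0" --pt "0 0 0 0 0 0 0"

```text
time: 30.72
eef_pos: [0.4736, -0.4153, 0.0407]
eef_rot: [0.738, 0.674, 0.001, 0.005]
wrist_force: [0.6, 0.3, -1.4]
gripper_width: 0.0067
```

```bash
python3 go.py .4723 -.4115 .0075 85.1
```

```text
t 30.73 pos [ 0.4736 -0.4153  0.0407] turn deg [ 0.5   0.34 -0.27] shift mm (after turn) [ 3.6 -1.7 33.2] w 0.0067 F [ 0.6  0.3 -1.4] j6 -2.25
```

Emit:
apply_moves --pt "0.5 0.3 -0.3 4 -2 12 0" --pt "0 0 0 0 0 10 0" --pt "0 0 0 0 0 5 0" --pt "0 0 0 0 0 0 0"

```text
time: 31.22
eef_pos: [0.472, -0.4099, 0.0116]
eef_rot: [0.736, 0.677, -0.0, -0.0]
wrist_force: [-0.1, 0.4, -0.1]
gripper_width: 0.0067
```

```bash
python3 go.py .4723 -.4115 .0075 85.1
```

```text
t 31.23 pos [ 0.472  -0.4099  0.0116] turn deg [-0.06 -0.01  0.11] shift mm (after turn) [-1.6  0.4  4.1] w 0.0067 F [-0.1  0.4 -0.1] j6 -2.26
```

Emit:
apply_moves --pt "0 0 0 -1 0 2 0" --pt "0 0 0 0 0 2 0" --pt "0 0 0 0 0 0 0" --pt "0 0 0 0 0 0 0.15" --pt "0 0 0 0 0 0 0.25" --pt "0 0 0 0 0 0 0.25" --pt "0 0 0 0 0 -12 0.25" --pt "0 0 0 0 0 -30 0.3" --pt "0 0 0 0 0 -50 0.5" --pt "0 0 0 0 0 -60 0.5" --pt "0 0 0 40 0 0 0.5"

```text
time: 32.6
eef_pos: [0.4755, -0.3729, 0.1693]
eef_rot: [0.737, 0.676, -0.0, 0.002]
wrist_force: [0.4, 0.5, -0.0]
gripper_width: 0.0431
```

Emit:
apply_moves --pt "0 0 0 50 0 0 0.5" --pt "0 0 0 50 0 0 0.5" --pt "0 0 0 50 0 0 0.5" --pt "0 0 0 50 0 0 0.5" --pt "0 0 0 50 0 0 0.5" --pt "0 0 0 30 0 0 0.5" --pt "0 0 0 0 0 0 0.5" --pt "0 0 0 0 0 0 0.5" --pt "0 0 0 0 0 0 0.5"

```text
time: 33.72
eef_pos: [0.5014, -0.0858, 0.1795]
eef_rot: [0.737, 0.676, 0.003, 0.01]
wrist_force: [0.1, -0.5, 0.7]
gripper_width: 0.0423
```

```bash
python3 go.py .4723 -.1 .15 85.1
python3 - <<'E'
from station import optics
from h import *
b=optics.capture("top"); a=optics.capture("side")
for n,c in (("top",b),("side",a)):
  for i,s,ce,m in blobs(c,bright(c,90),20):
    w=deproj(c,ce,.011)[0]
    if s[4]<900 and .3<w[0]<.75 and abs(w[1])<.5: print(n,s,w.round(4))
cv2.imwrite("pics/g9.png",np.vstack([cv2.resize(b["img"][120:245,150:490,::-1],(780,287),interpolation=cv2.INTER_CUBIC),cv2.resize(a["img"][80:205,210:550,::-1],(780,287),interpolation=cv2.INTER_CUBIC)]))
E
```

```text
t 33.73 pos [ 0.5014 -0.0858  0.1795] turn deg [ 1.07  0.45 -0.05] shift mm (after turn) [-16.6 -27.7  29.5] w 0.0423 F [ 0.1 -0.5  0.7] j6 -1.72
top [279 142   7   7  38] [0.6845 0.1082 0.011 ]
top [279 156   7   7  39] [0.6425 0.1087 0.011 ]
top [464 198   9  41 199] [ 0.4734 -0.4164  0.011 ]
top [173 212  13  21 123] [0.4574 0.3976 0.011 ]
top [273 216  19  19 258] [0.4487 0.1047 0.011 ]
top [229 221  24  21 362] [0.4338 0.2233 0.011 ]
side [370 100  37  13 136] [ 0.4742 -0.4179  0.011 ]
side [278 135  11  10  86] [ 0.7163 -0.1784  0.011 ]
side [296 142  11  10  85] [ 0.6598 -0.1664  0.011 ]
side [244 207   8   8  54] [0.6954 0.082  0.011 ]
side [261 212   8   8  55] [0.6518 0.0832 0.011 ]
side [340 239  18  16 236] [0.4467 0.1046 0.011 ]
side [326 270  28  29 619] [0.4396 0.1951 0.011 ]
side [326 299  27  12 123] [0.4287 0.2397 0.011 ]
side [276 373  33  27 319] [0.4599 0.3995 0.011 ]
```

View pics/g9.png

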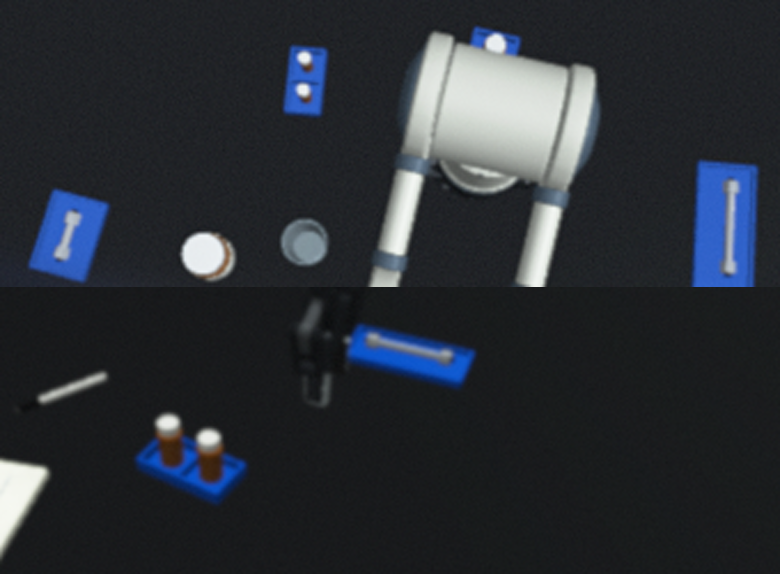

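Run:
```python
from station import optics, workorder
from h import *
c=optics.capture("top")
for i,s,ce,m in blobs(c,bright(c,90),20):
    w=deproj(c,ce,.011)[0]
    if s[4]<260 and .3<w[0]<.75 and abs(w[1])<.5: print(s,w.round(4))
print(workorder.close_job())
```

```text
[279 142   7   7  38] [0.6845 0.1082 0.011 ]
[279 156   7   7  39] [0.6425 0.1087 0.011 ]
[464 198   9  41 199] [ 0.4729 -0.4162  0.011 ]
[173 212  13  22 126] [0.457 0.398 0.011]
the job is handed in; nothing more can be done
None
```

The bench is cleared and the job is handed in, at about 34 s on the clock against the 120 s limit. The system gave no verdict, so the outcome rests on my own camera checks.

- **Vials:** Both stand upright in the empty bays of their racks. Measured against the fixed vial beside each one, both sit about 1–2 mm from the bay centre. In the last frame the arm hid the wide vial from the top camera. The side camera still showed it standing, and an earlier top view had it centred.
- **Short column:** It lies flat, within about 2 mm of the middle of its tray.
- **Long column:** It lies flat but shifted about 5 mm across its tray after I let go. That is well inside the 27 mm allowed, and a second look showed it at rest.
- **Bystanders:** The jar and beaker positions match the first images.
- **Gripper:** It is open, and I left the arm about 180 mm above the bench, touching nothing.

The gripper width read 1–3 mm below the true diameters on every grasp. Nothing slipped, so I took this to be give in the fingers. No other check failed or disagreed.

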